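# Clear the pail and hold the self-closing drawer open at the line

### The job

The pail is in the way of the self-closing drawer: hang it by its grip bar across both prongs of the steel hook stand and let go of it. Then pull the drawer out by its handle until the face of its front stands over the red tape line on the worktop, and keep it there: finish while still holding the drawer against its spring, because it slides shut if let go. Do not push the other things about.

Things in the scene. Friction and masses are not known exactly. Their poses are not given: they have to be found in the camera images.
- pail_bar (a point): centre of the level wooden grip bar of the small white enamel pail, 145 mm above its underside: bar 13 mm thick, 14 mm high, 100 mm long along this frame's y; z is the pail's up; half a turn about z makes no difference. Two thin rods at y = +-46 mm join it to the pail's rim, leaving an opening 53 mm high and 86 mm wide between the bar's underside and the rim.
- pail_middle (a point): the same pail's middle, half-way up its round body (85 mm high, 96 mm across at the rim, 76 mm at the foot), 42.5 mm above its underside. Loose, 150 to 290 g; it starts standing on the worktop in front of the drawer, in its way.
- hook_seat (a point): fixed steel stand, 190 mm high, with two level prongs 9 mm thick at y = +-27 mm (45 mm gap between) pointing along this frame's -x, roughly to the robot. This point: midway between them, level with their upper sides, where the bar should rest across both. From here they run level to x = -30 mm, then turn up; behind, to the post and crosspiece at x = +85 mm, no higher than they are.
- hook_tips (a point): midway between the prongs' upturned tips, 42 mm in front of the seat and 11.5 mm higher; the rounded ends reach 4.5 mm higher and farther out. The prongs must enter the opening between the pail's bar and rim endways, from this side, before the bar is lowered onto them.
- stand_foot (a point): underside of the stand's base plate, 8 mm thick, x = -80 to +70 mm, y = +-60 mm in this frame (same axes as the seat); the post stands at x = +60 mm
- drawer (a joint): self-closing drawer of the low wooden drawer unit: opening in m, 0 shut, 0.17 fully out. A spring always pulls it shut, with about 4.2 N when shut and 8.4 N at 0.12 m (35 N/m); let go, it slides home.
- drawer_handle (a point): centre of the drawer's steel bar handle, which moves with the drawer: bar 12 mm thick (x), 14 mm high, 124 mm long (along this frame's y), 48 mm out from the front's face and 50 mm above the worktop; two round feet 10 mm thick join it to the front at y = +-55 mm. The drawer comes out along this frame's -x. The top of the drawer unit is 85 mm above the worktop.
- drawer_front (a point): centre of the outer face of the cream drawer front (260 mm wide, 70 mm high, its lower edge 12 mm above the worktop); it moves with the drawer; the frame's -x points out, the way it opens.
- red_line (a point): middle of the red tape stuck flat on the worktop in front of the drawer unit, parallel to the drawer front: 16 mm wide along this frame's x, 380 mm long along y. The frame's -x points the way the drawer opens. 60 to 120 mm from the face of the shut drawer.
- tea_tin: square cream tea tin with a wooden lid, 104 x 104 x 138 mm; origin at the centre of its underside. It and the stand swap sides at random.
- mug: white mug, 76 mm across, 85 mm high; origin at the centre of its underside
- soap: green washing-up liquid bottle, closed, 60 mm across, 170 mm high; origin at the centre of its underside
- mill: dark wooden pepper mill, 48 mm across, 112 mm high, standing on top of the drawer unit, near its middle; origin at the centre of its underside
- jar: small amber jar with a black cap, 60 mm across, 75 mm high, standing on top of the drawer unit, near its middle; origin at the centre of its underside
- sponge: yellow washing-up sponge, 100 x 65 x 32 mm, lying on the worktop; origin at the centre of its underside
- can: food can with a red label, 72 mm across, 100 mm high; origin at the centre of its underside
- spoon: wooden spoon lying on the worktop along its own x axis
Mind the look-alikes: they are no part of the job. Leave any pink or turquoise look-alike of the part that bears pail_bar alone. What is shaped like the part that bears hook_seat but turquoise is not meant.

How it is judged:
By the outcome, as a careful person would: the job done as asked, in the order asked, and still so for the second after the job is handed in, while the arm keeps its last pose, push and grip.
It also fails if it takes over 64 s, if anything falls off the work surface, if the arm or the gripper's body presses on something with over 40 N, if the wrist force passes 120 N, or if a joint passes its speed limit or range.

### The arm

A 6-joint arm with a two-finger parallel gripper is mounted at the origin on the work surface. World frame = base frame: x ahead of the robot, y to its left, z up, the work surface at z = 0. Lengths are in m, angles in degrees, forces in N, time in s.
With the tool pointing down it reaches from about 0.4 to 0.825 m from the base axis. Payload 7 kg.
Tool frame: the origin (TCP) lies midway between the tips of the shut fingers; the grasp point (between the pads) lies 19 mm behind it; z points along the fingers, y is the line along which they close (so a half turn about z gives the same grasp; the last joint's range is limited). The gripper opens to 88 mm and grips with 3 to 60 N. Pads are 19 mm wide; open, the fingers measure 130 mm over their backs; the gripper's body (78 mm by 193 mm) begins 47 mm behind the grasp point.
Start: joints at [80.907, 20.546, 0.682, 0, -70.136, -16.507], TCP at [0.292, 0.609, 0.227] pointing down, gripper open.
Joint ranges: [-176.03, 176.03], [-82.01, 121.73], [-58.28, 71.71], [-173.87, 95.51], [-174.79, -0.11], [-173.66, 173.66]. Speed limits (degrees/s): [136.94, 136.94, 172.46, 180, 180, 180].

### API

Orientations are given as [roll, pitch, yaw] about the fixed x, y, z axes, in that order (R = Rz(yaw) Ry(pitch) Rx(roll)).
In Python, from plant import r, eyes, workorder gives the robot as it stands.
- The arm moves only by the tool step_arm, never from a script. Its argument "plan" is a list of rows, each a list of 5 numbers: the shift along the tool's x, y, z each as a share of 25 cm, from -1 to 1, then the turn about the tool's z as a share of 60 degrees, from -1 to 1, then the finger opening in mm, from 0 to 87.6. In form: [[x, y, z, turn, jaw], ...]. A call has 1 to 12 rows; each row is the pose to reach, as a shift and turn from the pose commanded when the call began, along the tool's axes at that moment; what a row does not reach only later rows make up. A row lasts 1/12 s, in which the tool goes at most 41.7 mm and 7.16 degrees, less where a joint would pass 70% of its speed; a pose out of reach is approached as far as the arm can. A call with a number of a shift or a turn outside -1 to 1 is refused whole. A call with a gripper value outside its range is refused whole. The fingers move at their own pace and stop on an object; "newtons" is the grip in N (left out, the last holds). Time passes only in rows, so rows that repeat a pose let the fingers close. It gives the time, the measured TCP pose, the force, the opening and the grip force at its end, in the units of the state.
- r.get_state(): the state, without advancing time (a new reading comes with each control period).
- eyes.capture(name): name is "side" or "top"; returns the picture (420x560x3 uint8, red, green, blue); there is no depth.
- eyes.camera_model(name): a dict with "fov_y" (degrees; the focal length in pixels is half the picture's height over the tangent of half this angle, whatever the lens; pixels are square), "cx", "cy" (the principal point, pixels), "k1" (the pictures are not rectified: a ray, as slopes to the right and down, at radius r is drawn at 1 + k1 r^2 times it, then the intrinsics apply), "world_to_cam" (4x4, takes a point from world to camera coordinates). Camera axes: x right, y up, looking along -z (the intrinsics and any distortion apply to the point x, -y, -z); pixel columns grow to the right and rows downward; lengths in m; the calibration is good to about 2 mm. A picture is of the moment at which its call begins. camera_model takes no time and is no camera call.
- workorder.close_job(): hands the job in; it is judged then, once.
The state is a dict: "time_s": time; "joints": joint angles; "qd": joint speeds; "joint_torque": joint torques, N m; "tcp_pos": TCP position; "eef_rot": TCP orientation; "contact_force": force on the tool from outside, world axes, zero at the start; "moment": the same for the moment, N m; "gripper_width": finger opening in m; "gripper_force": force on a finger pad.
Only numpy, scipy, OpenCV 4.12 (cv2) and the standard library are available. Lean on these libraries where they do the work, as an engineer would, in place of code of your own. Each camera call takes 0.05 s, during which the arm holds its last target. There are 200 camera calls.

## Working session

There is one attempt and no reset: what is moved stays moved. The work goes in short steps, Python scripts to look and compute and a tool call to move; the robot and the scene stay as the last step left them, time stands still between calls to the robot, and variables do not carry over. Pictures are saved under pics/ and viewed, at most 10 in all, crops included, and the job is handed in when it is done.

Besides the shell and the picture viewer there is one more tool, called after "Request:" as name(argument=value, ...) on one line, values as JSON. step_arm: Moves the arm, as the interface text tells. Its arguments: {"type":"object","properties":{"plan":{"type":"array"},"newtons":{"type":"number"}},"required":["plan"]}

```bash
ls; mkdir -p pics; python3 - <<'E'
from plant import r, eyes
import cv2
for n in ("side","top"):
    cv2.imwrite(f"pics/{n}0.png", eyes.capture(n)[:,:,::-1]); m=eyes.camera_model(n); print(n,m)
print(r.get_state())
E
```

```text
pics
side {'fov_y': 46.15177650626414, 'cx': 276.1691188970586, 'cy': 203.2111506250971, 'k1': -0.055514938766186656, 'world_to_cam': array([[ 0.9743096 , -0.22510555, -0.00694951, -0.48451362],
       [ 0.14062638,  0.58398182,  0.79949325, -0.19346362],
       [-0.17591198, -0.77993123,  0.60063487, -1.38776958],
       [ 0.        ,  0.        ,  0.        ,  1.        ]])}
top {'fov_y': 46.555687703338116, 'cx': 278.0684864208848, 'cy': 216.24849764043043, 'k1': -0.06017686995416496, 'world_to_cam': array([[ 5.24247690e-03, -9.99986159e-01, -4.46356832e-04,
         1.57324922e-03],
       [ 9.79577420e-01,  5.04576232e-03,  2.01004029e-01,
        -5.14206627e-01],
       [-2.00998994e-01, -1.49100005e-03,  9.79590313e-01,
        -1.63622570e+00],
       [ 0.00000000e+00,  0.00000000e+00,  0.00000000e+00,
         1.00000000e+00]])}
{'time_s': 0.1, 'joints': array([ 8.09084982e+01,  2.05865591e+01,  6.39241908e-01, -1.58087550e-02,
       -7.01369548e+01, -1.65085068e+01]), 'qd': array([ 0.02896264, -0.03814351,  0.14291497,  0.13118422,  0.09510468,
        0.02955614]), 'joint_torque': array([-2.73590602e-03, -5.84161127e+01,  2.93753529e+01,  7.01564088e+00,
        1.02105516e-02, -4.75829825e-05]), 'tcp_pos': array([0.29148742, 0.60833279, 0.22573283]), 'eef_rot': array([ 1.79914979e+02, -9.69895393e-03, -2.56053837e+01]), 'contact_force': array([-1.54652962, -1.45020297, -0.71671765]), 'moment': array([ 0.04852607, -0.0175203 ,  0.01155758]), 'gripper_force': 0.0, 'gripper_width': 0.08753406233362189}
```

View pics/side0.png

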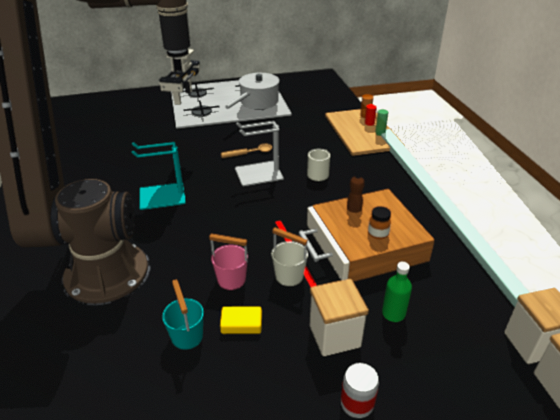

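View pics/top0.png

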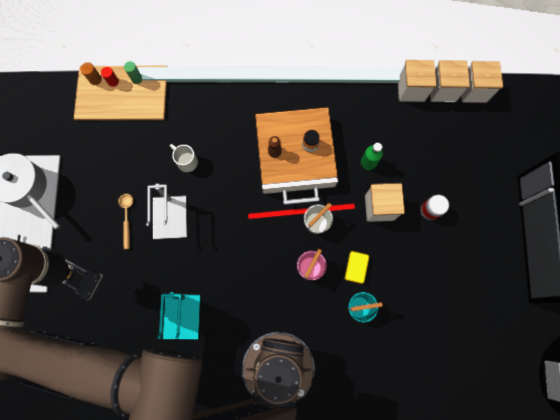

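The pictures show the white pail at side (290,262) / top (318,218), the steel stand at side (262,150) / top (165,208), and the drawer handle at side (315,245) / top (300,196). The red tape runs from (250,215) to (352,207) in top. I'll crop in closer and mark pixel grids.

```bash
cat > h.py <<'E'
import numpy as np, cv2
from plant import r, eyes
CM={n:eyes.camera_model(n) for n in ("side","top")}
def K(n):
    m=CM[n]; f=210/np.tan(np.radians(m["fov_y"]/2)); return np.array([[f,0,m["cx"]],[0,f,m["cy"]],[0,0,1]]), np.array([m["k1"],0,0,0,0.])
F=np.diag([1,-1,-1])
def proj(n,P):
    k,d=K(n); W=CM[n]["world_to_cam"]; R=F@W[:3,:3]; t=F@W[:3,3]
    return cv2.projectPoints(np.atleast_2d(np.asarray(P,float)),cv2.Rodrigues(R)[0],t,k,d)[0][:,0]
def ray(n,uv):
    k,d=K(n); W=CM[n]["world_to_cam"]; s=cv2.undistortPoints(np.array([[uv]],float),k,d)[0,0]
    v=W[:3,:3].T@F@np.array([s[0],s[1],1]); return -W[:3,:3].T@W[:3,3], v/np.linalg.norm(v)
def onz(n,uv,z):
    c,v=ray(n,uv); return c+v*(z-c[2])/v[2]
def tri(a,b):
    c1,v1=ray("side",a); c2,v2=ray("top",b)
    s=np.linalg.lstsq(np.c_[v1,-v2],c2-c1,rcond=None)[0]; p,q=c1+s[0]*v1,c2+s[1]*v2
    return (p+q)/2, np.linalg.norm(p-q)
def crop(img,u,v,w,h,k):
    c=cv2.resize(img[v:v+h,u:u+w],None,fx=k,fy=k,interpolation=cv2.INTER_CUBIC)
    for x in range(-(-u//10)*10,u+w,10): 
        cv2.line(c,((x-u)*k,0),((x-u)*k,4 if x%50 else 12),(255,255,0),1)
        if x%20==0: cv2.putText(c,str(x),((x-u)*k,20),0,.35,(255,255,0),1)
    for y in range(-(-v//10)*10,v+h,10):
        cv2.line(c,(0,(y-v)*k),(6,(y-v)*k),(255,255,0),1)
        if y%20==0: cv2.putText(c,str(y),(8,(y-v)*k+4),0,.35,(255,255,0),1)
    return c
E
python3 - <<'E'
from h import *
S=cv2.imread("pics/side0.png");T=cv2.imread("pics/top0.png")
a=np.hstack([crop(S,225,115,66,75,6),crop(T,138,175,66,75,6)]); 
cv2.imwrite("pics/c1.png",a)
b=np.hstack([crop(S,260,190,100,110,4),crop(T,240,150,100,110,4)])
cv2.imwrite("pics/c2.png",b); print(a.shape,b.shape)
E
```

```text
(450, 792, 3) (440, 800, 3)
```

View pics/c1.png

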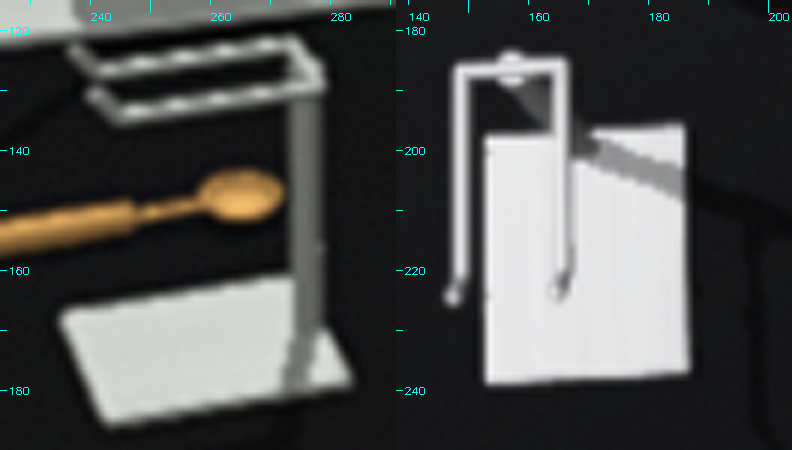

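View pics/c2.png

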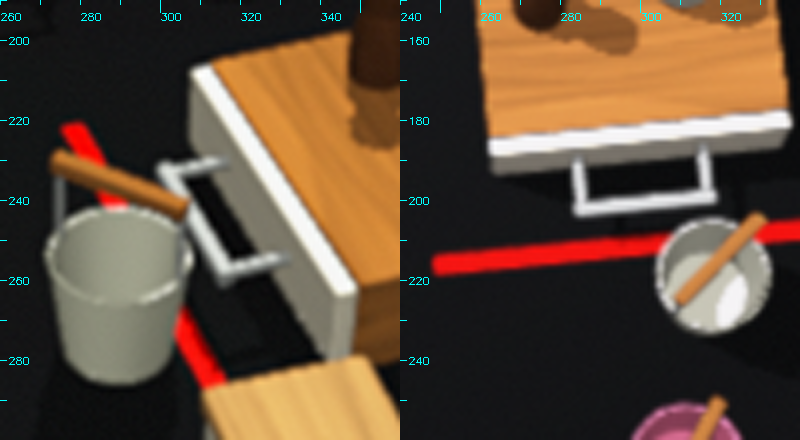

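```bash
cat >> h.py <<'E'
def pr(l,x): print(l,np.round(np.asarray(x)*1000,1).tolist())
E
python3 - <<'E'
from h import *
for l,a,b in [("bar near",(274.2,230),(309.8,225.2)),("bar far",(306.2,242.5),(330,204.2)),
 ("tipL",(237.5,123),(147.5,224.5)),("tipR",(240.3,130.8),(165.2,223.8)),("rearL",(273.3,122.2),(148.3,186.3)),("rearR",(278,128.8),(165.7,185.7)),
 ("handL",(301.2,232.5),(285,202)),("handR",(315.5,258.7),(318,199.5))]:
    p,e=tri(a,b); pr(l,p); pr("  gap",e)
pr("plate",[onz("top",u,.008)[:2] for u in [(152.8,197.5),(186.2,195.8),(187,237.2),(153.2,239)]])
pr("plate side",[onz("side",u,.008)[:2] for u in [(225+60/6,115+318/6),(225+108/6,115+425/6),(225+352/6,115+380/6)]])
pr("bar z138 top",[onz("top",u,.145)[:2] for u in [(309.8,225.2),(330,204.2)]])
pr("tips top z",[onz("top",u,.188)[:2] for u in [(147.5,224.5),(165.2,223.8),(148.3,186.3),(165.7,185.7)]])
pr("hand z57",[onz("top",u,.057)[:2] for u in [(285,202),(318,199.5)]])
pr("face z82",[onz("top",u,.082)[:2] for u in [(262.5,189.2),(337.5,181.7)]])
T=cv2.imread("pics/top0.png"); hsv=cv2.cvtColor(T,cv2.COLOR_BGR2HSV)
m=((hsv[:,:,0]<5)|(hsv[:,:,0]>175))&(hsv[:,:,1]>200)&(hsv[:,:,2]>100); m[:, :240]=0;m[:,360:]=0;m[:190]=0;m[230:]=0
y,x=np.nonzero(m); P=np.array([onz("top",(a,b),0)[:2] for a,b in zip(x,y)])
A=np.c_[P[:,1],np.ones(len(P))]; k,c=np.linalg.lstsq(A,P[:,0],rcond=None)[0]
print("red x=%.4f*y+%.4f"%(k,c),"ang",np.degrees(np.arctan(-k)),P[:,1].min(),P[:,1].max())
E
```

```text
bar near [468.2, -99.5, 142.9]
  gap 3.6
bar far [538.1, -166.6, 142.3]
  gap 2.0
tipL [457.7, 416.1, 198.2]
  gap 4.3
tipR [459.0, 359.9, 198.1]
  gap 1.8
rearL [585.8, 425.8, 180.6]
  gap 1.8
rearR [588.1, 368.1, 184.3]
  gap 3.9
handL [567.0, -19.8, 49.0]
  gap 2.6
handR [576.5, -135.1, 47.9]
  gap 2.0
plate [[589.7, 455.0], [596.5, 334.6], [446.1, 325.2], [438.9, 445.0]]
plate side [[443.2, 433.8], [452.0, 314.6], [600.0, 326.5]]
bar z138 top [[466.0, -99.3], [536.4, -166.2]]
tips top z [[457.4, 418.9], [460.0, 362.3], [582.9, 423.8], [585.1, 367.3]]
hand z57 [[563.8, -19.5], [573.3, -134.2]]
face z82 [[602.7, 58.2], [630.8, -200.2]]
red x=-0.1046*y+0.5375 ang 5.972477625152322 -0.26816476575120934 0.1117848957540642
```

```bash
cat >> h.py <<'E'
def legs(wps,start=None):
    """wps: (x,y,z,yaw). prints shares for each chained leg"""
    if start is None:
        s=r.get_state(); start=(*s["tcp_pos"],s["eef_rot"][2]); print("now",np.round(start,4),"t",round(s["time_s"],2))
    for w in wps:
        a=np.radians(start[3]); d=np.array(w[:3])-start[:3]
        o=[(np.cos(a)*d[0]+np.sin(a)*d[1])/.25,(np.sin(a)*d[0]-np.cos(a)*d[1])/.25,-d[2]/.25,-((w[3]-start[3]+180)%360-180)/60]
        print(np.round(w,4),"->",np.round(o,3)); start=w
E
python3 - <<'E'
from h import *
legs([(.36,.42,.30,-43.7),(.42,.20,.30,-43.7),(.47,0.,.30,-43.7),(.502,-.133,.24,-43.7)])
for n,(u,v),z in [("mill base?",(274,155),.085),("jar",(312,145),.085),("tin R top edge",(367,187),.138),("turq crosspiece",(180,292),.19)]: pr(n,onz("top",(u,v),z))
E
```

```text
now [  0.2915   0.6083   0.2257 -25.6054] t 0.1
[  0.36   0.42   0.3  -43.7 ] -> [ 0.573  0.561 -0.297  0.302]
[  0.42   0.2    0.3  -43.7 ] -> [ 0.781  0.47  -0.    -0.   ]
[  0.47   0.     0.3  -43.7 ] -> [ 0.697  0.44  -0.    -0.   ]
[  0.502  -0.133   0.24  -43.7  ] -> [ 0.46   0.296  0.24  -0.   ]
mill base? [725.2, 19.5, 85.0]
jar [762.7, -113.3, 85.0]
tin R top edge [597.5, -291.3, 138.0]
turq crosspiece [245.8, 305.3, 190.0]
```

Request:
step_arm(plan=[[0.1, 0.1, -0.1, 0.08, 60], [0.573, 0.561, -0.297, 0.302, 60], [0.573, 0.561, -0.297, 0.302, 60], [0.573, 0.561, -0.297, 0.302, 60], [0.573, 0.561, -0.297, 0.302, 60], [0.573, 0.561, -0.297, 0.302, 60], [0.573, 0.561, -0.297, 0.302, 60]], newtons=30)

```text
time_s: 0.68
tcp_pos: [0.3612, 0.4183, 0.3026]
eef_rot: [-179.8, 0.1, -43.9]
contact_force: [-0.1, 0.3, 0.2]
gripper_width: 0.0601
gripper_force: 0.0
```

Request:
step_arm(plan=[[0.781, 0.47, 0, 0, 60], [0.781, 0.47, 0, 0, 60], [0.781, 0.47, 0, 0, 60], [0.781, 0.47, 0, 0, 60], [0.781, 0.47, 0, 0, 60], [0.781, 0.47, 0, 0, 60]])

```text
time_s: 1.18
tcp_pos: [0.4201, 0.1977, 0.3004]
eef_rot: [179.9, 0.0, -43.7]
contact_force: [0.5, -0.3, -0.1]
gripper_width: 0.0603
gripper_force: 0.0
```

Request:
step_arm(plan=[[0.697, 0.44, 0, 0, 60], [0.697, 0.44, 0, 0, 60], [0.697, 0.44, 0, 0, 60], [0.697, 0.44, 0, 0, 60], [0.697, 0.44, 0, 0, 60], [0.697, 0.44, 0, 0, 60]])

```text
time_s: 1.68
tcp_pos: [0.4708, -0.0041, 0.3]
eef_rot: [179.9, 0.0, -44.0]
contact_force: [-0.1, 0.3, -0.2]
gripper_width: 0.0605
gripper_force: 0.0
```

Request:
step_arm(plan=[[0.46, 0.296, 0.24, 0, 60], [0.46, 0.296, 0.24, 0, 60], [0.46, 0.296, 0.24, 0, 60], [0.46, 0.296, 0.24, 0, 60], [0.46, 0.296, 0.24, 0, 60], [0.46, 0.296, 0.24, 0, 60]])

```text
time_s: 2.18
tcp_pos: [0.5019, -0.133, 0.239]
eef_rot: [179.8, 0.1, -43.9]
contact_force: [-0.1, 1.0, 0.3]
gripper_width: 0.0599
gripper_force: 0.0
```

```bash
python3 - <<'E'
from h import *
S=eyes.capture("side")[:,:,::-1].copy();T=eyes.capture("top")[:,:,::-1].copy()
cv2.imwrite("pics/side1.png",S);cv2.imwrite("pics/top1.png",T)
cv2.imwrite("pics/c3.png",np.hstack([crop(S,240,160,100,140,4),crop(T,250,150,100,140,4)]))
legs([(.502,-.133,.127,-43.7)])
E
```

```text
now [  0.5023  -0.1318   0.2405 -43.7095] t 2.28
[  0.502  -0.133   0.127 -43.7  ] -> [ 0.002  0.004  0.454 -0.   ]
```

View pics/c3.png

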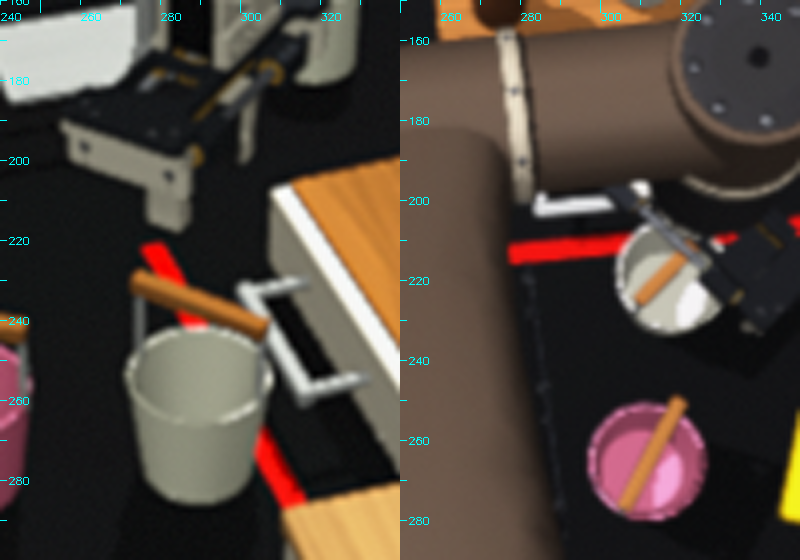

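```bash
python3 - <<'E'
from h import *
p=r.get_state()["tcp_pos"]; a=np.radians(-43.7); y=np.array([np.sin(a),-np.cos(a),0])
for k in(-.05,-.03,0,.03,.05): print(k,proj("side",p+k*y).round(),proj("top",p+k*y).round())
E
```

```text
-0.05 [[299. 196.]] [[310. 197.]]
-0.03 [[295. 200.]] [[315. 201.]]
0 [[289. 206.]] [[322. 208.]]
0.03 [[283. 213.]] [[329. 215.]]
0.05 [[279. 217.]] [[334. 219.]]
```

The fingers project where the picture shows them, on either side of the bar (side 274–306, 230–242). I'll go down, grip and lift.

Request:
step_arm(plan=[[0.0, 0.0, 0.12, 0, 60], [0.0, 0.0, 0.24, 0, 60], [0.0, 0.0, 0.36, 0, 60], [0.0, 0.0, 0.456, 0, 60], [0.0, 0.0, 0.456, 0, 60], [0.0, 0.0, 0.456, 0, 60], [0.0, 0.0, 0.456, 0, 0], [0.0, 0.0, 0.456, 0, 0], [0.0, 0.0, 0.456, 0, 0], [0.0, 0.0, 0.456, 0, 0], [0.0, 0.0, 0.456, 0, 0], [0.0, 0.0, 0.456, 0, 0]], newtons=40)

```text
time_s: 3.28
tcp_pos: [0.5023, -0.1325, 0.1273]
eef_rot: [-180.0, -0.0, -43.7]
contact_force: [0.1, -0.1, -0.2]
gripper_width: 0.0254
gripper_force: 0.0
```

Request:
step_arm(plan=[[0.0, 0.0, 0.0, 0, 0], [0.0, 0.0, -0.06, 0, 0], [0.0, 0.0, -0.14, 0, 0], [0.0, 0.0, -0.24, 0, 0], [0.0, 0.0, -0.36, 0, 0], [0.0, 0.0, -0.48, 0, 0], [0.0, 0.0, -0.58, 0, 0], [0.0, 0.0, -0.64, 0, 0], [0.0, 0.0, -0.68, 0, 0], [0.0, 0.0, -0.68, 0, 0]])

```text
time_s: 4.12
tcp_pos: [0.5027, -0.1325, 0.2985]
eef_rot: [-179.9, -0.1, -43.7]
contact_force: [-0.0, -1.4, -2.4]
gripper_width: 0.0128
gripper_force: 40.0
```

```bash
python3 - <<'E'
from h import *
a=np.radians(3.8); s=np.array([.499,.390]); X=np.array([np.cos(a),np.sin(a)])
pre=s-.115*X; print(pre)
legs([(.46,.0,.30,-50),(.42,.15,.30,-65),(.38,.29,.28,-86.2),(*pre,.207,-86.2)])
E
```

```text
[0.38425283 0.3823785 ]
now [  0.5027  -0.1325   0.2985 -43.7245] t 4.12
[  0.46   0.     0.3  -50.  ] -> [-0.49  -0.265 -0.006  0.105]
[  0.42   0.15   0.3  -65.  ] -> [-0.562 -0.263 -0.     0.25 ]
[  0.38   0.29   0.28 -86.2 ] -> [-0.575 -0.092  0.08   0.353]
[  0.3843   0.3824   0.207  -86.2   ] -> [-0.368 -0.041  0.292 -0.   ]
```

```bash
python3 - <<'E'
from h import *
S=eyes.capture("side")[:,:,::-1].copy();T=eyes.capture("top")[:,:,::-1].copy()
cv2.imwrite("pics/c4.png",np.hstack([crop(S,240,140,100,140,4),crop(T,280,150,100,140,4)]))
p=r.get_state()["tcp_pos"]; a=np.radians(-43.7); x=np.array([np.cos(a),np.sin(a),0])
for dz in (0,.01,.019): print(dz,proj("side",[p+x*.05+[0,0,dz],p-x*.05+[0,0,dz]]).round(1).tolist())
E
```

```text
0 [[307.6, 194.3], [271.6, 182.4]]
0.01 [[307.7, 190.9], [271.6, 179.0]]
0.019 [[307.8, 187.8], [271.5, 176.0]]
```

View pics/c4.png

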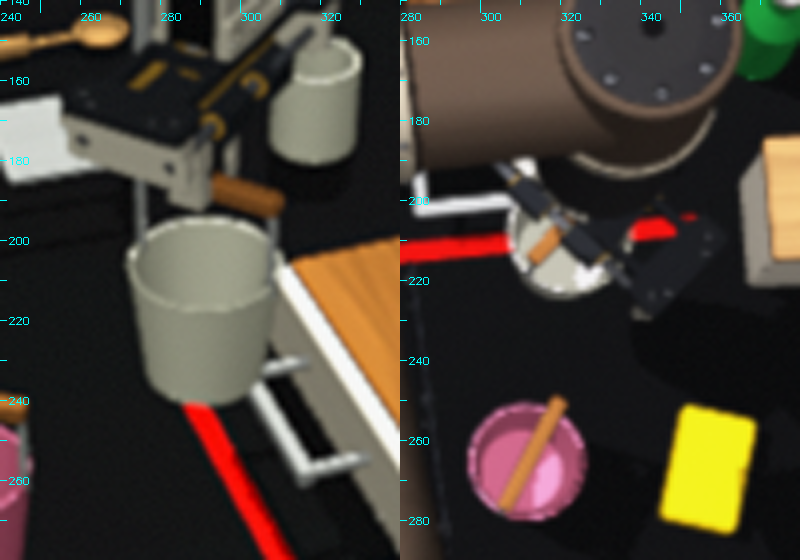

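Bar's far end is at side (310,190), so the bar sits about 12 mm above the TCP, and the pail hangs level. Now I'll carry it to the stand.

Request:
step_arm(plan=[[-0.03, -0.016, 0, 0.01, 0], [-0.09, -0.05, 0, 0.02, 0], [-0.17, -0.09, 0, 0.04, 0], [-0.25, -0.135, 0, 0.055, 0], [-0.33, -0.18, 0, 0.07, 0], [-0.41, -0.22, 0, 0.09, 0], [-0.49, -0.265, 0, 0.105, 0]])

```text
time_s: 4.8
tcp_pos: [0.4579, 0.0008, 0.2949]
eef_rot: [179.8, 0.1, -50.1]
contact_force: [0.2, -0.0, -1.7]
gripper_width: 0.0126
gripper_force: 40.0
```

Request:
step_arm(plan=[[-0.08, -0.04, 0, 0.035, 0], [-0.16, -0.08, 0, 0.07, 0], [-0.24, -0.12, 0, 0.105, 0], [-0.32, -0.15, 0, 0.14, 0], [-0.4, -0.19, 0, 0.175, 0], [-0.48, -0.225, 0, 0.215, 0], [-0.562, -0.263, 0, 0.25, 0]])

```text
time_s: 5.38
tcp_pos: [0.4182, 0.1505, 0.295]
eef_rot: [179.8, -0.0, -65.1]
contact_force: [0.8, -0.3, -1.8]
gripper_width: 0.0126
gripper_force: 40.0
```

Request:
step_arm(plan=[[-0.08, -0.013, 0.0, 0.05, 0], [-0.16, -0.026, 0.0, 0.1, 0], [-0.24, -0.04, 0.02, 0.15, 0], [-0.32, -0.05, 0.03, 0.2, 0], [-0.4, -0.064, 0.05, 0.25, 0], [-0.48, -0.077, 0.07, 0.3, 0], [-0.54, -0.086, 0.08, 0.35, 0], [-0.575, -0.092, 0.08, 0.353, 0], [-0.575, -0.092, 0.08, 0.353, 0]])

```text
time_s: 6.13
tcp_pos: [0.3788, 0.2908, 0.2752]
eef_rot: [179.9, -0.1, -86.0]
contact_force: [-0.4, -1.1, -1.7]
gripper_width: 0.0125
gripper_force: 40.0
```

```bash
python3 - <<'E'
from h import *
legs([(.3843,.3824,.214,-86.2)])
E
```

```text
now [  0.3788   0.2908   0.2752 -86.0489] t 6.13
[  0.3843   0.3824   0.214  -86.2   ] -> [-0.364 -0.047  0.245  0.003]
```

Request:
step_arm(plan=[[-0.06, -0.008, 0.0, 0, 0], [-0.14, -0.02, 0.03, 0, 0], [-0.22, -0.03, 0.08, 0, 0], [-0.3, -0.04, 0.14, 0, 0], [-0.35, -0.046, 0.2, 0.003, 0], [-0.364, -0.047, 0.24, 0.003, 0], [-0.364, -0.047, 0.245, 0.003, 0], [-0.364, -0.047, 0.245, 0.003, 0], [-0.364, -0.047, 0.245, 0.003, 0], [-0.364, -0.047, 0.245, 0.003, 0]])

```text
time_s: 6.97
tcp_pos: [0.3857, 0.3813, 0.2167]
eef_rot: [-179.9, 0.1, -86.4]
contact_force: [-0.9, 0.8, -1.7]
gripper_width: 0.0127
gripper_force: 40.0
```

```bash
python3 - <<'E'
from h import *
S=eyes.capture("side")[:,:,::-1].copy();T=eyes.capture("top")[:,:,::-1].copy()
cv2.imwrite("pics/c5.png",np.hstack([crop(S,190,90,100,110,4),crop(T,120,170,100,110,4)]))
a=np.radians(3.8); X=np.array([np.cos(a),np.sin(a)]); s=np.array([.499,.390])
legs([(*s,.214,-86.2),(*s,.184,-86.2)])
p=r.get_state()["tcp_pos"]; Y=np.array([-np.sin(a),np.cos(a),0])
print(proj("side",[p+Y*.05+[0,0,.012],p-Y*.05+[0,0,.012]]).round(1).tolist())
E
```

```text
now [  0.3856   0.3815   0.2167 -86.394 ] t 7.07
[  0.499   0.39    0.214 -86.2  ] -> [-0.006 -0.455  0.011 -0.003]
[  0.499   0.39    0.184 -86.2  ] -> [ 0.   -0.    0.12 -0.  ]
[[213.5, 115.5], [219.5, 129.1]]
```

View pics/c5.png

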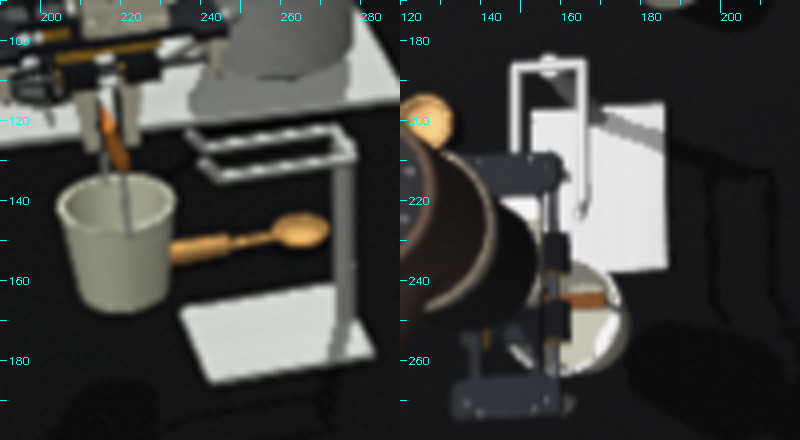

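```bash
python3 - <<'E'
from h import *
a=np.radians(3.8); X=np.array([np.cos(a),np.sin(a)]);Y=np.array([-X[1],X[0]]); s=np.array([.499,.390])
for n,u,z in [("bar end",(171.0,244.8),.233),("tipR",(165.2,223.8),.2),("tipL",(147.5,224.5),.2),("rearL",(148.3,186.3),.19),("rearR",(165.7,185.7),.19)]:
    q=onz("top",u,z)[:2]-s; pr(n,[q@X,q@Y])
E
```

```text
bar end [-116.3, -51.9]
tipR [-43.2, -27.7]
tipL [-42.0, 28.4]
rearL [85.4, 27.6]
rearR [83.9, -28.8]
```

Bar end and prongs agree with the stand frame to about 2 mm, so I'm driving the prongs into the opening.

Request:
step_arm(plan=[[0, -0.03, 0, 0, 0], [0, -0.08, 0, -0.003, 0], [-0.003, -0.13, 0, -0.003, 0], [-0.003, -0.18, 0, -0.003, 0], [-0.003, -0.23, 0, -0.003, 0], [-0.004, -0.28, 0, -0.003, 0], [-0.006, -0.33, 0, -0.003, 0], [-0.006, -0.38, 0, -0.003, 0], [-0.006, -0.42, 0, -0.003, 0], [-0.006, -0.455, 0, -0.003, 0], [-0.006, -0.455, 0, -0.003, 0], [-0.006, -0.455, 0, -0.003, 0]])

```text
time_s: 8.07
tcp_pos: [0.499, 0.3901, 0.2152]
eef_rot: [180.0, -0.0, -86.2]
contact_force: [-0.3, -1.0, -2.3]
gripper_width: 0.0126
gripper_force: 40.0
```

Request:
step_arm(plan=[[0, 0, 0.02, 0, 0], [0, 0, 0.04, 0, 0], [0, 0, 0.06, 0, 0], [0, 0, 0.08, 0, 0], [0, 0, 0.09, 0, 0], [0, 0, 0.1, 0, 0], [0, 0, 0.1, 0, 0]])

```text
time_s: 8.65
tcp_pos: [0.4984, 0.3902, 0.1899]
eef_rot: [180.0, -0.0, -86.2]
contact_force: [0.0, -0.2, -2.4]
gripper_width: 0.0124
gripper_force: 40.0
```

```bash
python3 - <<'E'
from h import *
S=eyes.capture("side")[:,:,::-1].copy();T=eyes.capture("top")[:,:,::-1].copy()
cv2.imwrite("pics/c6.png",np.hstack([crop(S,210,80,100,110,4),crop(T,120,150,100,110,4)]))
s=r.get_state(); print(s["tcp_pos"],s["contact_force"])
E
```

```text
[0.49866175 0.39034885 0.19060023] [-0.53335462 -0.32491645 -1.79146216]
```

View pics/c6.png

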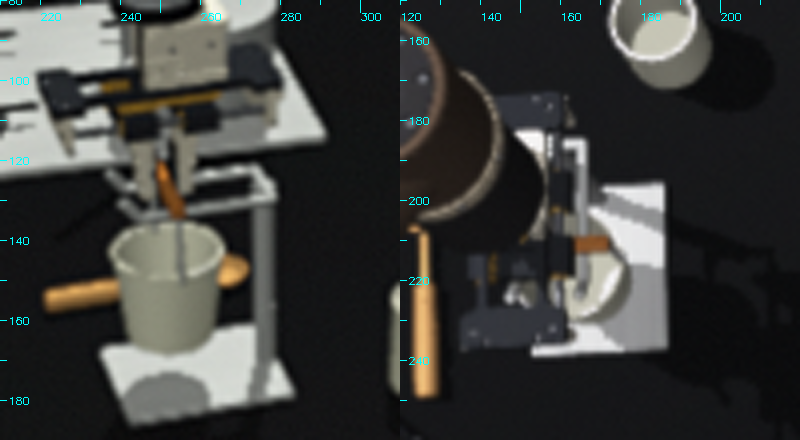

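The bar lies across both prongs (side ~(252,130)), just above them. I'll lower it in small steps until the weight comes off.

Request:
step_arm(plan=[[0, 0, 0.006, 0, 0], [0, 0, 0.012, 0, 0], [0, 0, 0.018, 0, 0], [0, 0, 0.018, 0, 0]])

```text
time_s: 9.08
tcp_pos: [0.499, 0.3906, 0.189]
eef_rot: [-179.9, 0.1, -86.2]
contact_force: [-6.3, -3.0, 13.1]
gripper_width: 0.0128
gripper_force: 40.0
```

Request:
step_arm(plan=[[0, 0, 0.006, 0, 0], [0, 0, 0.012, 0, 0], [0, 0, 0.012, 0, 0]])

```text
time_s: 9.33
tcp_pos: [0.4991, 0.3906, 0.1888]
eef_rot: [-179.8, 0.1, -86.1]
contact_force: [-13.7, -5.8, 29.5]
gripper_width: 0.0123
gripper_force: 40.0
```

Seated: the force now points up. Relieve the push, release and go up.

Request:
step_arm(plan=[[0, 0, -0.012, 0, 0], [0, 0, -0.022, 0, 0], [0, 0, -0.022, 0, 0], [0, 0, -0.022, 0, 0]])

```text
time_s: 9.67
tcp_pos: [0.4989, 0.3906, 0.1891]
eef_rot: [-180.0, 0.0, -86.2]
contact_force: [-2.4, -1.0, 5.8]
gripper_width: 0.0124
gripper_force: 40.0
```

Request:
step_arm(plan=[[0, 0, 0, 0, 20], [0, 0, 0, 0, 36], [0, 0, 0, 0, 36], [0, 0, 0, 0, 36], [0, 0, 0, 0, 36], [0, 0, 0, 0, 36]])

```text
time_s: 10.17
tcp_pos: [0.4987, 0.3903, 0.1883]
eef_rot: [180.0, -0.0, -86.2]
contact_force: [0.2, 0.5, 0.7]
gripper_width: 0.0359
gripper_force: 0.0
```

Request:
step_arm(plan=[[0, 0, -0.03, 0, 36], [0, 0, -0.08, 0, 36], [0, 0, -0.16, 0, 36], [0, 0, -0.26, 0, 36], [0, 0, -0.36, 0, 36], [0, 0, -0.46, 0, 36], [0, 0, -0.46, 0, 36]])

```text
time_s: 10.75
tcp_pos: [0.5005, 0.3914, 0.3103]
eef_rot: [-179.6, 0.3, -86.2]
contact_force: [1.4, 1.2, 0.8]
gripper_width: 0.0363
gripper_force: 0.0
```

```bash
python3 - <<'E'
from h import *
legs([(.46,.20,.30,-85),(.47,.0,.30,-84),(.569,-.0765,.20,-84),(.569,-.0765,.10,-84),(.569,-.0765,.034,-84)])
E
```

```text
now [  0.5005   0.3914   0.3103 -86.1711] t 10.75
[  0.46   0.2    0.3  -85.  ] -> [ 0.753  0.213  0.041 -0.02 ]
[  0.47   0.     0.3  -84.  ] -> [ 0.8    0.03  -0.    -0.017]
[ 5.69e-01 -7.65e-02  2.00e-01 -8.40e+01] -> [ 0.346 -0.362  0.4    0.   ]
[ 5.69e-01 -7.65e-02  1.00e-01 -8.40e+01] -> [ 0.  -0.   0.4  0. ]
[ 5.69e-01 -7.65e-02  3.40e-02 -8.40e+01] -> [ 0.    -0.     0.264  0.   ]
```

Request:
step_arm(plan=[[0.1, 0.03, 0.01, 0, 36], [0.753, 0.213, 0.041, -0.02, 36], [0.753, 0.213, 0.041, -0.02, 34], [0.753, 0.213, 0.041, -0.02, 34], [0.753, 0.213, 0.041, -0.02, 34], [0.753, 0.213, 0.041, -0.02, 34], [0.753, 0.213, 0.041, -0.02, 34], [0.753, 0.213, 0.041, -0.02, 34]])

```text
time_s: 11.42
tcp_pos: [0.4583, 0.199, 0.2942]
eef_rot: [-179.9, 0.1, -85.0]
contact_force: [0.2, -0.1, 0.1]
gripper_width: 0.0342
gripper_force: 0.0
```

Request:
step_arm(plan=[[0.8, 0.03, 0, -0.017, 34], [0.8, 0.03, 0, -0.017, 34], [0.8, 0.03, 0, -0.017, 34], [0.8, 0.03, 0, -0.017, 34], [0.8, 0.03, 0, -0.017, 34], [0.8, 0.03, 0, -0.017, 34], [0.8, 0.03, 0, -0.017, 34]])

```text
time_s: 12.0
tcp_pos: [0.4688, -0.0015, 0.2932]
eef_rot: [180.0, -0.0, -84.1]
contact_force: [-0.2, 0.4, -0.1]
gripper_width: 0.0339
gripper_force: 0.0
```

Request:
step_arm(plan=[[0.346, -0.362, 0.4, 0, 34], [0.346, -0.362, 0.4, 0, 34], [0.346, -0.362, 0.4, 0, 34], [0.346, -0.362, 0.4, 0, 34], [0.346, -0.362, 0.4, 0, 34], [0.346, -0.362, 0.4, 0, 34], [0.346, -0.362, 0.4, 0, 34]])

```text
time_s: 12.58
tcp_pos: [0.5676, -0.0762, 0.1931]
eef_rot: [180.0, -0.0, -83.9]
contact_force: [-0.2, 0.6, 1.1]
gripper_width: 0.0339
gripper_force: 0.0
```

```bash
python3 - <<'E'
from h import *
S=eyes.capture("side")[:,:,::-1].copy();T=eyes.capture("top")[:,:,::-1].copy()
cv2.imwrite("pics/side7.png",S)
cv2.imwrite("pics/c7.png",np.hstack([crop(S,225,100,130,180,3),crop(T,130,140,130,180,3)]))
legs([(.569,-.0765,.034,-84)])
E
```

```text
now [ 5.67500e-01 -7.61000e-02  1.94500e-01 -8.38781e+01] t 12.68
[ 5.69e-01 -7.65e-02  3.40e-02 -8.40e+01] -> [ 0.002 -0.006  0.642  0.002]
```

View pics/c7.png

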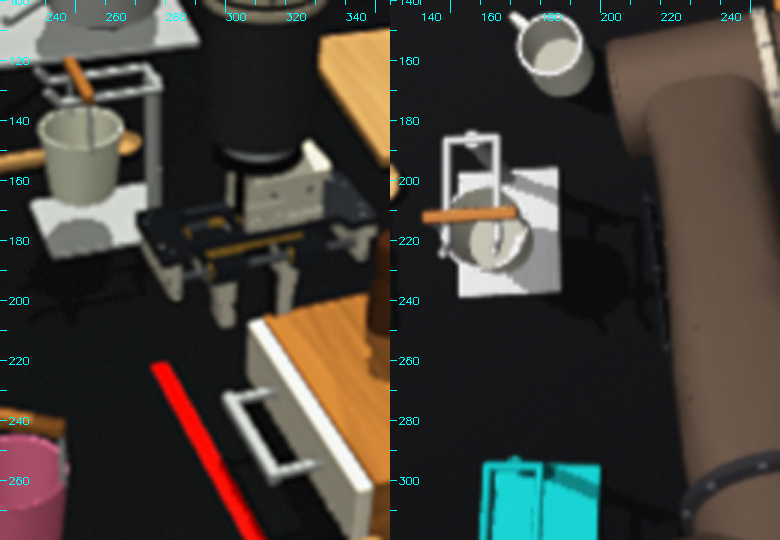

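The pail hangs across both prongs (side ~(252,130), top bar (142,212)–(172,210)) with nothing touching it. Before going down, I'll check how low the gripper's outer ends reach over the unit.

```bash
python3 - <<'E'
from h import *
p=r.get_state()["tcp_pos"]; a=np.radians(-84); y=np.array([np.sin(a),-np.cos(a),0])
for sg in (1,-1):
    for h in (.03,.045,.066): print(sg,h,proj("side",p+sg*.09*y+[0,0,h]).round(1).tolist(),proj("side",p+sg*.027*y).round(1).tolist())
E
```

```text
1 0.03 [[275.7, 201.9]] [[298.3, 206.2]]
1 0.045 [[275.7, 197.2]] [[298.3, 206.2]]
1 0.066 [[275.6, 190.5]] [[298.3, 206.2]]
-1 0.03 [[339.4, 188.4]] [[317.2, 202.1]]
-1 0.045 [[339.8, 183.8]] [[317.2, 202.1]]
-1 0.066 [[340.4, 177.2]] [[317.2, 202.1]]
```

The end blocks agree with a body bottom 66 mm above the TCP, so they clear the unit top. Descending in two stages.

Request:
step_arm(plan=[[0.002, -0.006, 0.12, 0, 34], [0.002, -0.006, 0.24, 0, 34], [0.002, -0.006, 0.36, 0, 34], [0.002, -0.006, 0.46, 0, 34], [0.002, -0.006, 0.52, 0, 34], [0.002, -0.006, 0.52, 0, 34]])

```text
time_s: 13.18
tcp_pos: [0.5668, -0.0769, 0.0616]
eef_rot: [179.8, 0.0, -83.9]
contact_force: [-0.5, -0.1, -0.8]
gripper_width: 0.0338
gripper_force: 0.0
```

Request:
step_arm(plan=[[0, 0, 0.03, 0, 34], [0, 0, 0.06, 0, 34], [0, 0, 0.09, 0, 34], [0, 0, 0.11, 0, 34], [0, 0, 0.11, 0, 34], [0, 0, 0.11, 0, 34]])

```text
time_s: 13.68
tcp_pos: [0.5686, -0.0779, 0.0358]
eef_rot: [180.0, -0.0, -84.0]
contact_force: [-0.3, -0.9, 0.5]
gripper_width: 0.034
gripper_force: 0.0
```

Now I'll grip the handle and wait for a full close.

Request:
step_arm(plan=[[0, 0, 0, 0, 0], [0, 0, 0, 0, 0], [0, 0, 0, 0, 0], [0, 0, 0, 0, 0], [0, 0, 0, 0, 0], [0, 0, 0, 0, 0], [0, 0, 0, 0, 0], [0, 0, 0, 0, 0]], newtons=40)

```text
time_s: 14.35
tcp_pos: [0.5695, -0.0777, 0.0362]
eef_rot: [-179.9, -0.0, -84.0]
contact_force: [5.3, 0.2, 1.8]
gripper_width: 0.0117
gripper_force: 40.0
```

```bash
python3 - <<'E'
from h import *
s=r.get_state(); p=s["tcp_pos"]; print(p,s["eef_rot"],s["gripper_width"],s["gripper_force"],s["contact_force"])
a=np.radians(6); o=np.array([-np.cos(a),-np.sin(a)]); d=.0715
q=p[:2]+o*d; print("face now (handle-48mm)",p[:2]-o*.048)
# opening so that face is over red line x=-.1046y+.5375
f=p[:2]-o*.048; print("dist to line",(f[0]-(-.1046*f[1]+.5375))*np.cos(a))
E
```

```text
[ 0.56954286 -0.07771857  0.03624125] [-1.79904960e+02 -7.16525989e-03 -8.39602498e+01] 0.011690881972766808 40.000795125961304 [5.32876341 0.2241259  1.8256985 ]
face now (handle-48mm) [ 0.61727991 -0.07270121]
dist to line 0.07177997906626155
```

Request:
step_arm(plan=[[0, 0.02, 0, 0, 0], [0, 0.05, 0, 0, 0], [0, 0.085, 0, 0, 0], [0, 0.12, 0, 0, 0], [0, 0.155, 0, 0, 0], [0, 0.19, 0, 0, 0], [0, 0.225, 0, 0, 0], [0, 0.255, 0, 0, 0], [0, 0.275, 0, 0, 0], [0, 0.29, 0, 0, 0], [0, 0.29, 0, 0, 0], [0, 0.29, 0, 0, 0]])

```text
time_s: 15.35
tcp_pos: [0.4975, -0.0852, 0.0362]
eef_rot: [-179.9, 0.0, -84.0]
contact_force: [6.4, -0.5, -2.4]
gripper_width: 0.0117
gripper_force: 40.0
```

```bash
python3 - <<'E'
from h import *
S=eyes.capture("side")[:,:,::-1].copy();T=eyes.capture("top")[:,:,::-1].copy()
cv2.imwrite("pics/side8.png",S);cv2.imwrite("pics/top8.png",T)
c=np.hstack([crop(S,225,100,135,190,3),crop(T,235,150,130,190,3)])
a=np.radians(6); X=np.array([np.cos(a),np.sin(a),0]);Y=np.array([-X[1],X[0],0])
p=r.get_state()["tcp_pos"].copy(); f=p+.048*X; print(p, (f[0]-(-.1046*f[1]+.5375))*np.cos(a))
for n in("side","top"):
    for k in(-.13,.13):
        print(n,k,proj(n,[[*(f+k*Y)[:2],.082],[*(f+k*Y)[:2],.012]]).round(1).tolist())
cv2.imwrite("pics/c8.png",c)
E
```

```text
[ 0.4977396  -0.08520297  0.03622886] -0.00040851780018484726
side -0.13 [[317.4, 269.5], [316.3, 288.3]]
side 0.13 [[283.6, 211.4], [283.5, 229.4]]
top -0.13 [[340.6, 202.0], [338.2, 206.5]]
top 0.13 [[264.9, 209.3], [265.5, 213.6]]
```

View pics/c8.png

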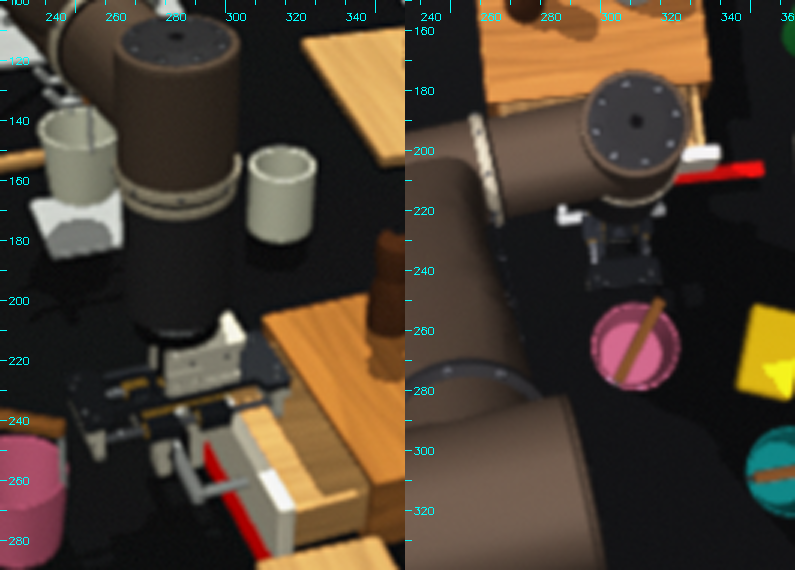

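```bash
python3 - <<'E'
from h import *
T=cv2.imread("pics/side7.png"); hsv=cv2.cvtColor(T,cv2.COLOR_BGR2HSV)
m=((hsv[:,:,0]<5)|(hsv[:,:,0]>175))&(hsv[:,:,1]>180)&(hsv[:,:,2]>100); m[:215]=0;m[283:]=0;m[:,:265]=0;m[:,325:]=0
y,x=np.nonzero(m); P=np.array([onz("side",(a,b),0)[:2] for a,b in zip(x,y)])
k,c=np.polyfit(P[:,1],P[:,0],1); print(k,c,len(P)); a=np.radians(6)
f=r.get_state()["tcp_pos"][:2]+.048*np.array([np.cos(a),np.sin(a)]); print("face-line mm",(f[0]-k*f[1]-c)*995)
S=r.get_state(); print(S["contact_force"],S["gripper_force"],S["time_s"])
E
```

```text
-0.10118687923922774 0.5377806762539595 463
face-line mm -0.41567231982031994
[ 7.38338971 -0.47081831 -2.92515164] 40.00023007392883 15.45
```

Both cameras put the face within 0.5 mm of the tape's middle, the grip is holding the spring, and the pail is hung. Handing in.

```bash
python3 -c "
from plant import workorder
print(workorder.close_job())"
```

```text
the job is handed in; nothing more can be done
None
```

The pail is hung across both prongs of the steel stand and released, and the drawer is held open by its handle with its face within about 0.5 mm of the red tape's middle; the job is handed in, about 15.5 s on the robot's clock.

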